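# Clamp the counter card and hold a spring clip open over its edge

### The job

Make the coffee bar's counter card firm by turning both black clamp knobs on its stand clockwise all the way to their end stops. Then pick up the orange spring clip by its two handles, squeeze it wide open and hold it gaping over the middle of the card's top edge, one jaw in front of the card and one behind, its lips well below (about 1 cm) the top edge and the clip not touching the card or its stand, so that a colleague can slip the day's tag in. Finish while still holding the clip open there; do not bump the card with it, and leave the tamper, cup, beaker and jar where they stand.

Things in the scene. Friction and masses are not known exactly. Their poses are not given: they have to be found in the camera images.
- knob_left_grip (a point): Black clamp knob on the left (+y of the stand) end of the card stand, behind the card. The point lies on its vertical axis at grip height, 51 mm above the work surface. Its upright bar grip is 42 mm long along this frame's x, 14 mm thick (y), its top 7 mm above the point; a 44 mm disc lies below, its top 23 mm below the point. The frame turns with the knob.
- knob_left (a joint): Left knob: rad it has been turned clockwise seen from above; 1.4 is the hard end stop (clamped); it starts between 0.1 and 0.6 and stays where it is left (dry friction 0.05 N m).
- knob_right_grip (a point): Black clamp knob on the right (-y of the stand) end of the card stand, behind the card. The point lies on its vertical axis at grip height, 51 mm above the work surface. Its upright bar grip is 42 mm long along this frame's x, 14 mm thick (y), its top 7 mm above the point; a 44 mm disc lies below, its top 23 mm below the point. The frame turns with the knob.
- knob_right (a joint): Right knob: rad it has been turned clockwise seen from above; 1.4 is the hard end stop (clamped); it starts between 0.1 and 0.6 and stays where it is left (dry friction 0.05 N m).
- card_edge (a point): Middle of the top edge of the upright white counter card (4 mm thick, 110 mm wide, top edge 95 mm above the work surface). x is the card's normal, pointing away from the robot; y runs along the edge, z up. The clamp knobs stand 40 mm along +x from the card and 110 mm to either side of its middle.
- stand: The whole card stand (fixed): card, knobs, and a dark wooden base plate 290 mm (y) by 100 mm (x), 14 mm high, its centre 22 mm along +x from the card; aluminium rails up to 24 mm above the work surface run along the card's foot. Origin on the work surface under the middle of the card; axes as for card_edge.
- clip: Orange spring clip (loose, about 70 g) standing upright on its closed jaws, handles up. Origin at the middle of its underside. x runs across its two halves (half a at -x, half b at +x), y along its steel hinge coil (50 mm long). 81 mm high, 44 mm wide (y) at the jaws, jaws 26 mm thick in all (x) when closed. The frame belongs to half a.
- clip_grip (a point): Between the clip's two handles, 63 mm above its underside. The handles are flat paddles 26 mm wide (y) that rise from the hinge (42 mm up) and lean apart: over their outer faces 25 mm at the hinge, 35 mm here, 44 mm at the top. Squeeze along the clip's x: 3 N begins to open the jaws, 15 to 25 N reaches the stop, where they are parallel, 24 mm over their outer faces.
- clip_tip_a (a point): Inner lower edge of the lip of half a, at its middle: touches clip_tip_b when closed.
- clip_tip_b (a point): Inner lower edge of the lip of half b. Squeezed to the stop the two tips stand about 20 mm apart, each about 10 mm from the middle; the lips are 10 mm high, with a wider throat above them; the hinge coil's underside is 36 mm above the tips.
- clip_jaw (a joint): Opening angle of the clip, rad: 0 closed by its spring, 0.5 at its mechanical stop, fully open.
- tamper_mid (a point): Bystander, leave it alone: steel coffee tamper, 58 mm wide, 88 mm high. The point is its centre, half-way up.
- cup_mid (a point): Bystander, leave it alone: small white ceramic mug, 68 mm wide, 58 mm high, handle to its +y side. The point is its centre, half-way up.
- beaker_mid (a point): Bystander, leave it alone: open steel beaker, 80 mm wide, 95 mm high. The point is its centre, half-way up.
- jar_mid (a point): Bystander, leave it alone: amber glass jar with a wooden cap, 72 mm wide, 100 mm high. The point is its centre, half-way up.
Things that resemble listed ones, but are neither listed nor needed, are in the scene too. Several things have the shape of the clip; the one meant has the colours described above.

How it is judged:
On the way:
1. both clamp knobs are turned to their end stops (value of joint each of knob_left, knob_right above 1.3 rad), for 0.2 s.
At the end, for the whole second after the job is handed in: Both knobs within 0.1 rad of their stops; clip held still, squeezed open beyond 0.33 rad by the fingers; lip edges on either side of the card (2 mm or more from its mid-plane), at least 5 mm below its top edge, within 25 mm of its middle; no contact (under 0.3 N) with card or stand (all of step 1 and value of joint clip_jaw above 0.33 rad and ((x of clip_tip_a in the frame of card_edge below -0.002 m and x of clip_tip_b in the frame of card_edge above 0.002 m) or (x of clip_tip_a in the frame of card_edge above 0.002 m and x of clip_tip_b in the frame of card_edge below -0.002 m)) and z of each of clip_tip_a, clip_tip_b in the frame of card_edge below -0.005 m and y of clip_tip_a in the frame of card_edge between -0.025 and 0.025 m and y of clip_tip_b in the frame of card_edge between -0.025 and 0.025 m and height (world z) of each of clip_tip_a, clip_tip_b above 0.03 m and contact force between clip and stand below 0.3 N and contact force between the fingers and clip above 2 N and linear speed of clip below 0.03 m/s); the arm keeps its last pose, push and grip.
It fails at once if the clip is bumped hard against the card or stand (over 12 N) (contact force between clip and stand above 12 N).
It fails at once if the tamper is moved more than 30 mm or tipped (distance of tamper_mid from where it was at the start of the episode above 0.03 m or angle between tamper_mid's own z axis and vertical above 0.5 rad).
It fails at once if the cup is moved more than 30 mm or tipped (distance of cup_mid from where it was at the start of the episode above 0.03 m or angle between cup_mid's own z axis and vertical above 0.5 rad).
It fails at once if the beaker is moved more than 30 mm or tipped (distance of beaker_mid from where it was at the start of the episode above 0.03 m or angle between beaker_mid's own z axis and vertical above 0.5 rad).
It fails at once if the jar is moved more than 30 mm or tipped (distance of jar_mid from where it was at the start of the episode above 0.03 m or angle between jar_mid's own z axis and vertical above 0.5 rad).
It also fails if it takes over 58 s, if anything falls off the work surface, if the arm or the gripper's body presses on something with over 40 N, if the wrist force passes 120 N, or if a joint passes its speed limit or range.

### The arm

A 7-joint arm with a two-finger parallel gripper is mounted at the origin on the work surface. World frame = base frame: x ahead of the robot, y to its left, z up, the work surface at z = 0. Lengths are in m, angles in rad, forces in N, time in s.
With the tool pointing down it reaches from about 0.375 to 0.925 m from the base axis. Payload 3.1 kg.
Tool frame: the origin (TCP) lies at the very end of the fingers, on their centre line; the grasp point (between the pads) lies 19 mm behind it; z points along the fingers, y is the direction in which the jaws open and shut (so a half turn about z gives the same grasp; the last joint's range is limited). The gripper opens to 85 mm and grips with 20 to 120 N. Pads are 22 mm wide; open, the fingers measure 114 mm over their backs; the gripper's body (76 mm by 85 mm) begins 54 mm behind the grasp point. The pads swing forward as they close: fully open they stand 13 mm farther back than shut.
Start: joints at [1.124, 0.383, 0.044, 1.598, -0.018, 1.161, -0.05], TCP at [0.222, -0.611, 0.231] pointing down, gripper open.
Joint ranges: [-2.61, 2.61], [-0.41, 2.15], [-1.48, 1.57], [0, 2.5], [-1.57, 4.71], [0.05, 1.97], [-2.85, 2.85]. Speed limits (rad/s): [2.79, 2.79, 3.14, 3.14, 3.14, 3.14, 3.14].

### API

Orientations are given as a rotation vector (axis times angle).
In Python, from workcell import robot, cams gives the robot as it stands. The module is installed in compiled form; this text tells all that it offers.
- The arm moves only by the shell command python3 -m handwheel 'ROWS' [OPENING]. ROWS is JSON, a list that holds one entry, the list of rows, each a list of 4 numbers: the shift along the world's x, y, z in m, then the turn about the world's z in units of 5 degrees (1.0 is 5 degrees). A call has 1 to 5 rows; each row shifts and turns the commanded pose from where the row before left it; what a row does not reach is not made up. A row lasts 1/10 s, in which the tool goes at most 50 mm and 8.59 degrees, less where a joint would pass 70% of its speed; a pose out of reach is approached as far as the arm can. A call with a gripper value outside its range is refused whole. OPENING is the closure, from 0 (fully open) to 1 (shut), set as the call begins (- or left out, the last holds). The fingers move at their own pace and stop on an object; the grip force is fixed at half the most. Time passes only in rows, so rows that do not move let the fingers close. It gives the time, the measured TCP pose, the force and the opening at its end, in the units of the state.
- robot.sense(): the state, without advancing time (a new reading comes with each control period).
- cams.capture(name): name is "side" or "top" or "wrist"; returns the picture (384x512x3 uint8, red, green, blue); there is no depth.
- cams.calibration(name): a dict with "mtx" (3x3 intrinsics, pixels), "R" (3x3) and "t" (3): a world point X has camera coordinates R X + t; the wrist camera has in their place "mount" (4x4, takes a point from camera to tool coordinates, whose origin is the TCP and whose axes are the flange's). Camera axes: x right, y down, z forward; pixel columns grow to the right and rows downward; lengths in m; the calibration is good to about 2 mm. A picture is of the moment at which its call begins: read the wrist's pose just before it. calibration takes no time and is no camera call.
- robot.sign_off(): hands the job in, once; it reports no verdict.
The state is a dict: "clock": time; "q": joint angles; "qd": joint speeds; "joint_torque": joint torques, N m; "position": TCP position; "ee_rot": TCP orientation; "ft_force": force on the tool from outside, world axes, zero at the start; "wrist_torque": the same for the moment, N m; "gripper_width": opening from 0.0 (shut) to 1.0 (fully open).
Only numpy, scipy, OpenCV 4.12 (cv2) and the standard library are available. Lean on these libraries where they do the work, as an engineer would, in place of code of your own. Each camera call takes 0.05 s, during which the arm holds its last target. There are 200 camera calls.

## Working session

There is one attempt and no reset: what is moved stays moved. The work goes in short steps, Python scripts to look and compute and a shell command to move; the robot and the scene stay as the last step left them, time stands still between calls to the robot, and variables do not carry over. Pictures are saved under pics/ and viewed, about 8 in all and at most 12, crops included, and the job is handed in when it is done.

```bash
mkdir -p pics; python3 - <<'E'
from workcell import robot,cams
import cv2,numpy as np
np.set_printoptions(precision=4,suppress=True)
s=robot.sense();print(s)
for n in("side","top","wrist"):
    im=cams.capture(n);cv2.imwrite(f"pics/{n}0.png",im[:,:,::-1]);c=cams.calibration(n);print(n,c)
a=[cv2.imread(f"pics/{n}0.png") for n in("side","top")]
for n,i in zip(("side","top"),a): cv2.imwrite(f"pics/{n}0b.png",cv2.resize(i,(800,600),interpolation=cv2.INTER_CUBIC))
E
```

```text
{'clock': 0.0, 'q': array([ 1.1242,  0.3839,  0.0438,  1.5996, -0.0179,  1.1612, -0.0499]), 'qd': array([-0.0002, -0.0013,  0.0008, -0.0006,  0.0017, -0.0013,  0.0005]), 'joint_torque': array([  0.0001, -43.3454,   1.0247, -24.951 ,   0.0106,   0.0113,
         0.    ]), 'position': array([ 0.2218, -0.61  ,  0.2299]), 'ee_rot': array([-3.0914, -0.5448,  0.0009]), 'ft_force': array([ 1.0388, -0.4499, -0.2613]), 'wrist_torque': array([ 0.0101, -0.0209, -0.0179]), 'gripper_width': 1.0003082993996815}
side {'mtx': array([[366.5622,   0.    , 254.8071],
       [  0.    , 366.5622, 195.4445],
       [  0.    ,   0.    ,   1.    ]]), 'R': array([[-0.9528, -0.3026,  0.0223],
       [-0.2036,  0.5831, -0.7864],
       [ 0.225 , -0.7539, -0.6173]]), 't': array([0.5196, 0.1619, 0.9129])}
top {'mtx': array([[430.7978,   0.    , 259.6064],
       [  0.    , 430.7978, 186.8962],
       [  0.    ,   0.    ,   1.    ]]), 'R': array([[-0.0242, -0.9997, -0.0103],
       [-0.9864,  0.0256, -0.1626],
       [ 0.1629,  0.0062, -0.9866]]), 't': array([0.0259, 0.5225, 0.9587])}
wrist {'mtx': array([[335.6146,   0.    , 252.0259],
       [  0.    , 335.6146, 189.4201],
       [  0.    ,   0.    ,   1.    ]]), 'mount': array([[ 0.0004, -0.9652, -0.2614,  0.066 ],
       [ 1.    ,  0.0004,  0.0001,  0.0008],
       [ 0.    , -0.2614,  0.9652, -0.1425],
       [ 0.    ,  0.    ,  0.    ,  1.    ]])}
```

View pics/top0b.png

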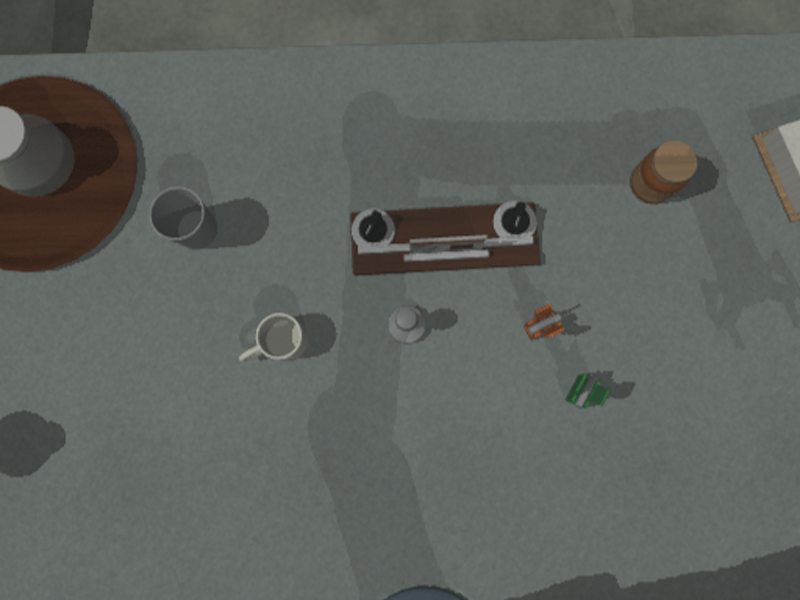

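View pics/side0b.png

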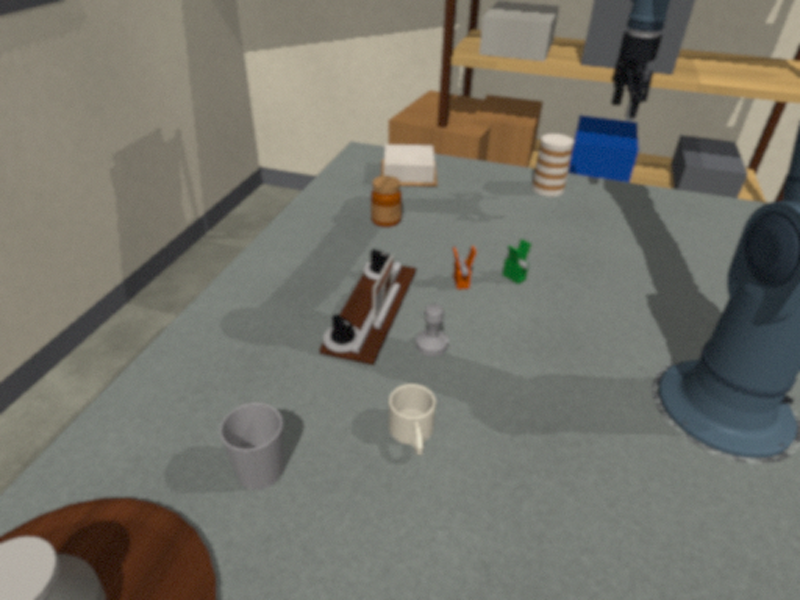

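The orange clip stands at (545,322) in the top view and (463,268) in the side view. The green one at (588,392) has the same shape but the wrong colour, so the orange one is meant. The stand covers (350-540, 205-275) with knobs at (374,228) and (516,218), and the tamper is at (407,322). I'll confirm the clip in an enlarged crop.

```bash
cat > h.py <<'E'
from workcell import robot,cams
import cv2,numpy as np
from scipy.spatial.transform import Rotation as Ro
np.set_printoptions(precision=4,suppress=True)
def cam(n,s=None):
    c=cams.calibration(n);K=c["mtx"]
    if n=="wrist":
        T=np.eye(4);T[:3,:3]=Ro.from_rotvec(s["ee_rot"]).as_matrix();T[:3,3]=s["position"]
        M=np.linalg.inv(T@c["mount"]);return K,M[:3,:3],M[:3,3]
    return K,c["R"],c["t"]
def unproj(C,uv,z):
    K,R,t=C;d=R.T@np.linalg.solve(K,[uv[0],uv[1],1]);o=-R.T@t
    return o+d*(z-o[2])/d[2]
def proj(C,X):
    K,R,t=C;p=K@(R@np.asarray(X)+t);return p[:2]/p[2]
def crop(im,x,y,w,h,f,fn):
    cv2.imwrite(fn,cv2.resize(im[y:y+h,x:x+w],None,fx=f,fy=f,interpolation=cv2.INTER_CUBIC))
E
python3 - <<'E'
from h import *
im=cv2.imread("pics/top0.png")
a=cv2.resize(im[120:180,220:353],None,fx=6,fy=6,interpolation=cv2.INTER_CUBIC)
b=cv2.resize(im[190:227,320:400],None,fx=6,fy=6,interpolation=cv2.INTER_CUBIC)
c=np.zeros((360+222,798,3),np.uint8);c[:360,:798]=a;c[360:,:480]=b
cv2.imwrite("pics/c1.png",np.clip(c*1.7,0,255).astype(np.uint8))
E
```

```text
(no output)
```

View pics/c1.png

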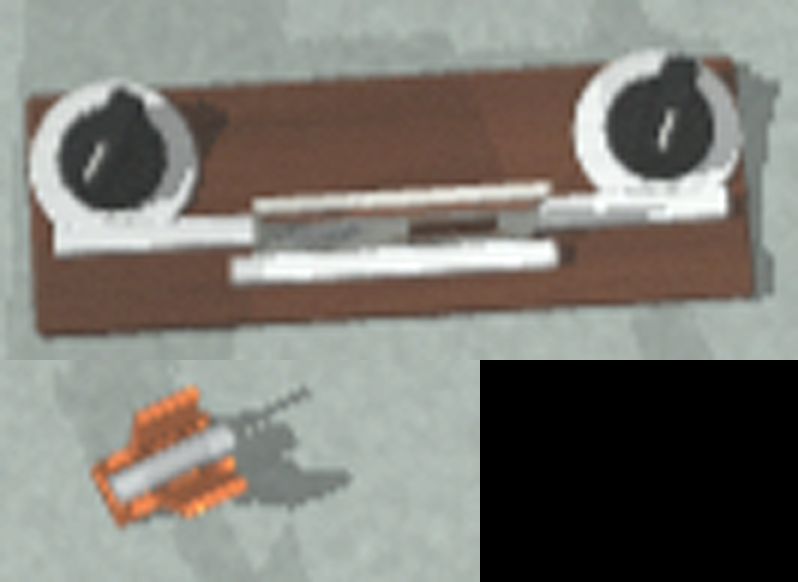

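The crop confirms the orange clip with its steel coil from about (115,488) to (235,438). The card's top edge runs (254,206)-(549,188), and the bars lean about 22° (left) and 13° (right) in the picture. Now I'll turn these into positions.

```bash
cat >> h.py <<'E'
def yaw(v): return np.degrees(np.arctan2(v[1],v[0]))
def tooly(s): return yaw(Ro.from_rotvec(s["ee_rot"]).as_matrix()[:,1])
E
python3 - <<'E'
from h import *
C=cam("top")
A=lambda x,y:((x+.5)/6-.5+220,(y+.5)/6-.5+120)
B=lambda x,y:((x+.5)/6-.5+320,(y-360+.5)/6-.5+190)
l=unproj(C,A(254,206),.095);r=unproj(C,A(549,188),.095)
print("card",l,r,np.linalg.norm(l-r),(l+r)/2, "nyaw",yaw(l-r)-90)
bc=[unproj(C,A(*p),.014) for p in((27,97),(735,60),(752,297),(40,333))]
print("base",np.array(bc));m=np.mean(bc,0);ny=(yaw(bc[0]-bc[1])+yaw(bc[3]-bc[2]))/2-90
n=np.array([np.cos(np.radians(ny)),np.sin(np.radians(ny)),0]);t=np.array([-n[1],n[0],0])
print("base yaw",ny,"edge by base",m-.022*n)
o=m-.022*n
for k,q in(("L",((120,95),(95,160))),("R",((683,65),(668,130)))):
    kp=o+.04*n+.11*t*(1 if k=="L" else -1)
    a,b=[unproj(C,A(*p),.058) for p in q]
    print(k,kp,"mark",a,b,"bar yaw",yaw(a-b),"yaw tip from axis",yaw(a-kp), "pix axis top",(np.array(proj(C,[kp[0],kp[1],.058]))-[220,120])*6)
a=unproj(C,B(115,488),.047);b=unproj(C,B(235,438),.047)
print("clip",a,b,(a+b)/2,np.linalg.norm(a-b),"x yaw",yaw(a-b)-90)
print("tooly",tooly(robot.sense()))
E
```

```text
card [0.5888 0.0055 0.095 ] [ 0.5927 -0.1043  0.095 ] 0.10986616163511444 [ 0.5907 -0.0494  0.095 ] nyaw 2.053344393178506
base [[ 0.6566  0.0967  0.014 ]
 [ 0.6643 -0.1918  0.014 ]
 [ 0.5658 -0.1931  0.014 ]
 [ 0.5586  0.0925  0.014 ]]
base yaw 1.4904059650507122 edge by base [ 0.5893 -0.0495  0.014 ]
L [0.6265 0.0615 0.014 ] mark [0.6436 0.0565 0.058 ] [0.6178 0.0667 0.058 ] bar yaw -21.44165023744529 yaw tip from axis -16.199047113390638 pix axis top [105.4483 135.4123]
R [ 0.6322 -0.1584  0.014 ] mark [ 0.6497 -0.1629  0.058 ] [ 0.6238 -0.1557  0.058 ] bar yaw -15.44434673783223 yaw tip from axis -14.319046620948312 pix axis top [671.3383 106.2846]
clip [ 0.4619 -0.1671  0.047 ] [ 0.4799 -0.2139  0.047 ] [ 0.4709 -0.1905  0.047 ] 0.050212493862085074 x yaw 21.050240212382775
tooly -70.0128085198229
```

```bash
R='[[[0.0228,0.0251,0,1.62],[0.0228,0.0251,0,1.62],[0.0228,0.0251,0,1.62],[0.0228,0.0251,0,1.62],[0.0228,0.0251,0,1.62]]]'
python3 -m handwheel '[[[0.0228,0.0251,0,1.62],[0.0228,0.0251,0,1.62],[0.0228,0.0251,0,1.62],[0.0228,0.0251,0,1.62],[0.0228,0.0251,0,1.62]]]' 0.45
python3 -m handwheel '[[[0.0228,0.0251,0,1.62],[0.0228,0.0251,0,1.62],[0.0228,0.0251,0,1.62],[0.0228,0.0251,0,1.62],[0.0228,0.0251,0,1.62]]]'
python3 -m handwheel '[[[0.0228,0.0251,0,1.62],[0.0228,0.0251,0,1.62],[0.0228,0.0251,0,1.62],[0.0228,0.0251,0,1.62],[0.0228,0.0251,0,1.62]]]'
python3 -m handwheel '[[[0.0228,0.0251,0,1.62],[0.0228,0.0251,0,1.62],[0.0228,0.0251,0,1.62],[0,0,0,0],[0,0,0,0]]]'
python3 - <<'E'
from h import *
s=robot.sense();print(s["position"],tooly(s),s["q"],s["gripper_width"],s["clock"])
im=cams.capture("wrist")[:,:,::-1];cv2.imwrite("pics/w1.png",im)
cv2.imwrite("pics/w1b.png",cv2.resize(im,(800,600),interpolation=cv2.INTER_CUBIC))
C=cam("wrist",s)
for n,p in dict(R=(.6334,-.158,.058),edgeL=(.5883,.0055,.095),edgeR=(.592,-.1045,.095)).items(): print(n,proj(C,p)*1.5625)
E
```

```text
clock: 0.65
position: [0.3367, -0.484, 0.2309]
ee_rot: [-2.709, -1.59, 0.0]
ft_force: [0.5, 0.8, 0.2]
gripper_width: 0.548
clock: 1.15
position: [0.4506, -0.3586, 0.231]
ee_rot: [-1.991, -2.429, 0.0]
ft_force: [-0.2, 0.1, -0.6]
gripper_width: 0.552
clock: 1.65
position: [0.5646, -0.2334, 0.2309]
ee_rot: [-1.028, -2.968, 0.0]
ft_force: [1.5, 0.5, 0.2]
gripper_width: 0.552
clock: 2.15
position: [0.6326, -0.1578, 0.2307]
ee_rot: [-0.386, -3.117, -0.001]
ft_force: [-0.5, -1.1, 0.4]
gripper_width: 0.55
[ 0.6326 -0.1578  0.2307] 75.87444818829745 [ 0.6312  0.4558 -0.5945  1.5661  0.2668  1.2031  1.3116] 0.5504626177030423 2.15
R [394.8655 266.6256]
edgeL [688.0135 119.078 ]
edgeR [475.6226 180.7615]
```

View pics/w1b.png

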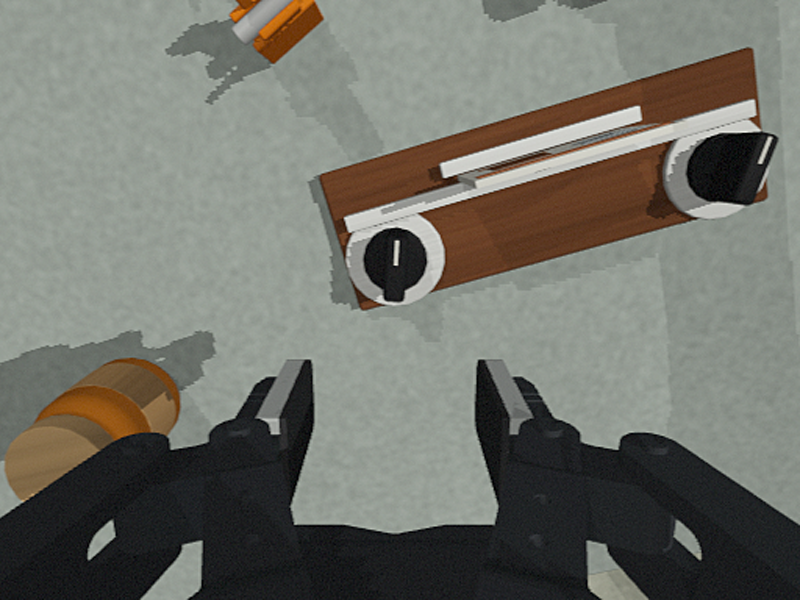

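The bar of the right knob is vertical at (396,262) between the fingers, within 1 mm of the prediction. The card corner also agrees at (476,184). Going down to grip it.

```bash
python3 -m handwheel '[[[0.001,0,-0.045,0],[0,0,-0.045,0],[0,0,-0.045,0],[0,0,-0.035,0],[0,0,-0.026,0]]]'
python3 -m handwheel '[[[0,0,0,0],[0,0,0,0],[0,0,0,0],[0,0,0,0],[0,0,0,0]]]' 1
python3 -c "
from h import *
s=robot.sense();print(s['position'],tooly(s),s['wrist_torque'],s['gripper_width'])"
```

```text
clock: 2.7
position: [0.6302, -0.1621, 0.0319]
ee_rot: [-0.395, -3.112, 0.003]
ft_force: [-0.0, -0.6, 0.3]
gripper_width: 0.548
clock: 3.2
position: [0.6332, -0.1572, 0.0356]
ee_rot: [-0.387, -3.117, -0.003]
ft_force: [-1.3, 6.0, -5.2]
gripper_width: 0.15
[ 0.6332 -0.1572  0.0356] 75.83733926914434 [ 1.0094  0.2814 -0.0883] 0.1502158425855432
```

```bash
python3 -m handwheel '[[[0,0,0,-1.2],[0,0,0,-1.2],[0,0,0,-1.2],[0,0,0,-1.2],[0,0,0,-1.2]]]'
python3 -m handwheel '[[[0,0,0,-1.2],[0,0,0,-1.2],[0,0,0,-1.2],[0,0,0,-1.2],[0,0,0,-0.6]]]'
python3 -c "
from h import *
s=robot.sense();print(s['position'],tooly(s),s['wrist_torque'],s['gripper_width'])"
python3 -m handwheel '[[[0,0,0,-0.6],[0,0,0,-0.6],[0,0,0,-0.4],[0,0,0,-0.3],[0,0,0,0]]]'
python3 -c "
from h import *
s=robot.sense();print(s['position'],tooly(s),s['wrist_torque'],s['gripper_width'])"
```

```text
clock: 3.7
position: [0.6337, -0.1562, 0.0356]
ee_rot: [-1.185, -2.908, -0.004]
ft_force: [0.2, 6.4, -6.3]
gripper_width: 0.144
clock: 4.2
position: [0.6346, -0.1556, 0.0357]
ee_rot: [-1.829, -2.554, -0.006]
ft_force: [2.2, 5.4, -7.3]
gripper_width: 0.147
[ 0.6346 -0.1556  0.0357] 18.78110150153275 [ 1.2202 -0.1969  0.0491] 0.14729468586566669
clock: 4.7
position: [0.6349, -0.1555, 0.0357]
ee_rot: [2.023, 2.403, 0.004]
ft_force: [1.4, 5.2, -7.8]
gripper_width: 0.148
[ 0.6349 -0.1555  0.0357] 9.820311757070243 [ 1.1172 -0.2148  1.1764] 0.1476703663204752
```

```bash
python3 -m handwheel '[[[0,0,0,0],[0,0,0,0],[0,0,0,0],[0,0,0.02,0],[0,0,0.045,0]]]' 0.45
python3 -m handwheel '[[[0,0,0.045,0],[0,0,0.045,0],[0,0.0277,0,1.54],[0,0.0277,0,1.54],[-0.0013,0.0277,0,1.54]]]'
python3 -m handwheel '[[[-0.0013,0.0277,0,1.54],[-0.0013,0.0277,0,1.54],[-0.0013,0.0277,0,1.54],[0,0.0277,0,1.54],[0,0.0277,0,1.54]]]'
python3 -m handwheel '[[[0,0,0,0],[0,0,0,0]]]'
python3 - <<'E'
from h import *
s=robot.sense();print(s["position"],tooly(s),s["q"],s["gripper_width"],s["clock"])
im=cams.capture("wrist")[:,:,::-1];cv2.imwrite("pics/w2.png",im)
cv2.imwrite("pics/w2b.png",cv2.resize(im,(800,600),interpolation=cv2.INTER_CUBIC))
C=cam("wrist",s)
for n,p in dict(L=(.628,.0635,.058),edgeL=(.5883,.0055,.095),edgeR=(.592,-.1045,.095)).items(): print(n,proj(C,p)*1.5625)
E
```

```text
clock: 5.2
position: [0.6298, -0.1603, 0.0972]
ee_rot: [-2.032, -2.387, 0.008]
ft_force: [0.1, 0.2, -0.2]
gripper_width: 0.546
clock: 5.7
position: [0.6333, -0.0771, 0.1926]
ee_rot: [1.509, 2.751, 0.0]
ft_force: [0.3, 0.7, 0.4]
gripper_width: 0.552
clock: 6.2
position: [0.6293, 0.0619, 0.1916]
ee_rot: [0.517, 3.096, -0.001]
ft_force: [0.9, 0.6, -1.2]
gripper_width: 0.549
clock: 6.4
position: [0.629, 0.0621, 0.1913]
ee_rot: [0.523, 3.096, -0.001]
ft_force: [0.2, -0.8, -0.5]
gripper_width: 0.547
[0.629  0.0621 0.1913] 70.8246669855193 [ 0.2753  0.4465 -0.5624  1.6584  0.2614  1.1108  0.8767] 0.5472696522891722 6.4
L [396.8868 276.6918]
edgeL [250.6078 255.8578]
edgeR [ 43.4872 336.7094]
```

View pics/w2b.png

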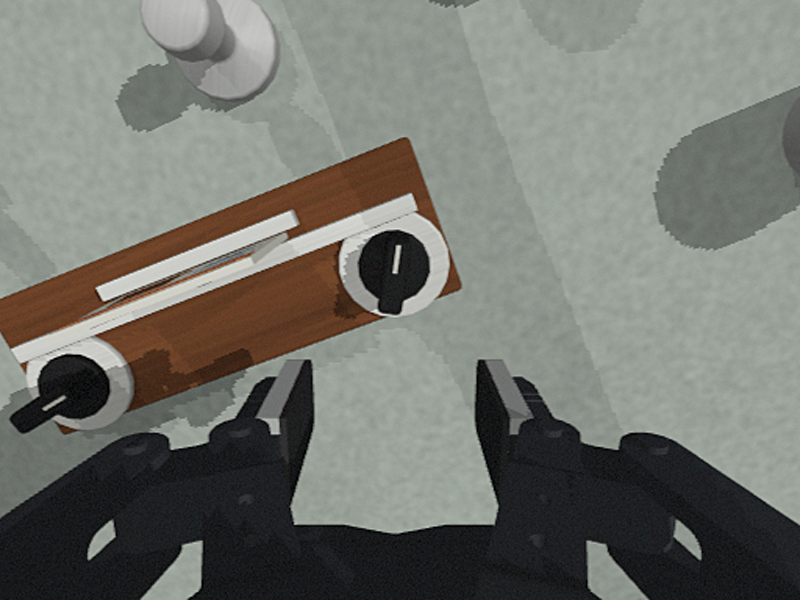

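The right knob's bar now points along the stand, at its stop. The left bar is centred at about (396,270) and leans a few degrees clockwise, so I'll correct the turn by -5° and grip it.

```bash
python3 -m handwheel '[[[0,0.001,-0.04,-1],[0,0,-0.04,0],[0,0,-0.035,0],[0,0,-0.025,0],[0,0,-0.017,0]]]'
python3 -m handwheel '[[[0,0,0,0],[0,0,0,0],[0,0,0,0],[0,0,0,0],[0,0,0,0]]]' 1
python3 -c "
from h import *
s=robot.sense();print(s['position'],tooly(s),s['wrist_torque'],s['gripper_width'])"
python3 -m handwheel '[[[0,0,0,-1.2],[0,0,0,-1.2],[0,0,0,-1.2],[0,0,0,-1.2],[0,0,0,-1.2]]]'
python3 -m handwheel '[[[0,0,0,-1.2],[0,0,0,-1.2],[0,0,0,-0.8],[0,0,0,-0.6],[0,0,0,0]]]'
python3 -c "
from h import *
s=robot.sense();print(s['position'],tooly(s),s['wrist_torque'],s['gripper_width'])"
```

```text
clock: 6.95
position: [0.6275, 0.0597, 0.0308]
ee_rot: [-0.663, -3.068, 0.005]
ft_force: [-1.0, -1.4, -0.2]
gripper_width: 0.554
clock: 7.45
position: [0.6294, 0.062, 0.0346]
ee_rot: [0.658, 3.07, -0.002]
ft_force: [-0.3, -3.1, 1.8]
gripper_width: 0.149
[0.6294 0.062  0.0346] 65.81817375971609 [-0.6138  0.1643  0.0263] 0.14889666879668964
clock: 7.95
position: [0.6291, 0.0615, 0.0346]
ee_rot: [1.435, 2.792, -0.003]
ft_force: [-1.3, -4.4, 1.6]
gripper_width: 0.152
clock: 8.45
position: [0.6287, 0.0613, 0.0346]
ee_rot: [1.873, 2.52, -0.003]
ft_force: [-2.4, -4.4, 3.1]
gripper_width: 0.149
[0.6287 0.0613 0.0346] 16.763778954348616 [-0.952   0.4187 -0.0661] 0.14907734457702962
```

```bash
python3 -m handwheel '[[[0,0,0,-0.5],[0,0,0,-0.5],[0,0,0,-0.4],[0,0,0,0],[0,0,0,0]]]'
python3 -c "
from h import *
s=robot.sense();print(s['position'],tooly(s),s['wrist_torque'],s['gripper_width'])"
```

```text
clock: 8.95
position: [0.6286, 0.0613, 0.0346]
ee_rot: [2.012, 2.408, -0.005]
ft_force: [-1.8, -5.3, 3.6]
gripper_width: 0.149
[0.6286 0.0613 0.0346] 10.232900594457133 [-1.0629  0.4669  1.1783] 0.14896145566438754
```

```bash
python3 -m handwheel '[[[0,0,0,0],[0,0,0,0],[0,0,0,0],[0,0,0.03,0],[0,0,0.045,0]]]' 0.45
python3 -m handwheel '[[[0,0,0.045,0],[0,0,0.045,0],[0,-0.036,0,0.3],[-0.0226,-0.036,0,0.3],[-0.0226,-0.036,0,0.3]]]' 0.2
python3 -m handwheel '[[[-0.0226,-0.036,0,0.3],[-0.0226,-0.036,0,0.3],[-0.0226,-0.036,0,0.3],[-0.0226,-0.036,0,0.3],[-0.0226,0,0,0.2]]]'
python3 -m handwheel '[[[0,0,0,0],[0,0,0,0]]]'
python3 - <<'E'
from h import *
s=robot.sense();print(s["position"],tooly(s),s["q"],s["gripper_width"],s["clock"])
im=cams.capture("wrist")[:,:,::-1];cv2.imwrite("pics/w3.png",im)
cv2.imwrite("pics/w3b.png",cv2.resize(im,(800,600),interpolation=cv2.INTER_CUBIC))
C=cam("wrist",s)
c=np.array([.4709,-.1905,0]);u=np.array([.934,.358,0])
for n,p in dict(coil=c+[0,0,.047],a=c-.022*u+[0,0,.081],b=c+.022*u+[0,0,.081]).items(): print(n,proj(C,p)*1.5625)
E
```

```text
clock: 9.45
position: [0.6252, 0.064, 0.1055]
ee_rot: [-2.017, -2.401, 0.007]
ft_force: [0.6, 0.4, -0.7]
gripper_width: 0.551
clock: 9.95
position: [0.5837, -0.0445, 0.1992]
ee_rot: [1.921, 2.483, 0.003]
ft_force: [0.1, -1.4, -1.3]
gripper_width: 0.801
clock: 10.45
position: [0.4688, -0.1947, 0.1987]
ee_rot: [1.78, 2.585, -0.002]
ft_force: [-0.3, -0.4, 0.5]
gripper_width: 0.8
clock: 10.65
position: [0.4709, -0.1877, 0.1986]
ee_rot: [1.77, 2.594, 0.002]
ft_force: [0.6, 1.4, -1.0]
gripper_width: 0.799
[ 0.4709 -0.1877  0.1986] 21.400766738440144 [ 0.4972  0.1581 -0.2153  1.9622  0.0385  1.0236  0.6381] 0.798736689492834 10.65
coil [391.7292 276.064 ]
a [348.6066 290.6365]
b [434.4707 291.2713]
```

View pics/w3b.png

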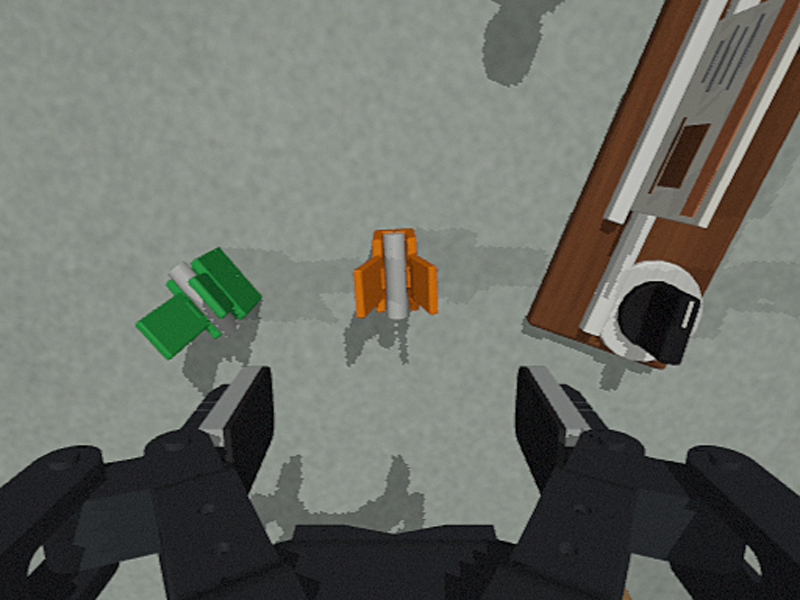

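The coil's centre is at (396,276) and the paddles are at (369,288) and (424,288), square to the jaws, with the clip about 2 mm further along +y of the tool than estimated. The green clip at (200,305) is clear of the left finger. Going down and squeezing.

```bash
python3 -m handwheel '[[[0.001,-0.001,-0.04,0],[0.001,-0.001,-0.04,0],[0,0,-0.035,0],[0,0,-0.025,0],[0,0,-0.014,0]]]'
python3 -m handwheel '[[[0,0,0,0],[0,0,0,0],[0,0,0,0]]]'
python3 -m handwheel '[[[0,0,0,0],[0,0,0,0],[0,0,0,0],[0,0,0,0],[0,0,0,0]]]' 1
python3 -m handwheel '[[[0,0,0,0],[0,0,0,0],[0,0,0,0]]]'
python3 - <<'E'
from h import *
s=robot.sense();print(s["position"],tooly(s),s["gripper_width"],s["clock"])
im=cams.capture("wrist")[:,:,::-1];im2=cams.capture("side")[:,:,::-1]
C=cam("side");u,v=proj(C,[.473,-.19,.05]).astype(int)
a=cv2.resize(im,(512,384));b=cv2.resize(im2[v-32:v+32,u-24:u+24],(288,384),interpolation=cv2.INTER_CUBIC)
cv2.imwrite("pics/w4.png",np.hstack([a,b]))
E
```

```text
clock: 11.2
position: [0.4724, -0.1882, 0.0419]
ee_rot: [-1.765, -2.595, -0.001]
ft_force: [-0.2, -0.1, -0.3]
gripper_width: 0.803
clock: 11.5
position: [0.4742, -0.1907, 0.0459]
ee_rot: [1.768, 2.593, 0.002]
ft_force: [-0.3, -1.1, 0.1]
gripper_width: 0.799
clock: 12.0
position: [0.4766, -0.1909, 0.0471]
ee_rot: [1.766, 2.589, 0.005]
ft_force: [1.9, 0.5, 5.9]
gripper_width: 0.254
clock: 12.3
position: [0.4765, -0.1909, 0.0471]
ee_rot: [1.766, 2.589, 0.005]
ft_force: [1.8, 0.7, 5.7]
gripper_width: 0.258
[ 0.4765 -0.1909  0.0471] 21.4051596815404 0.25822047727685604 12.3
```

View pics/w4.png

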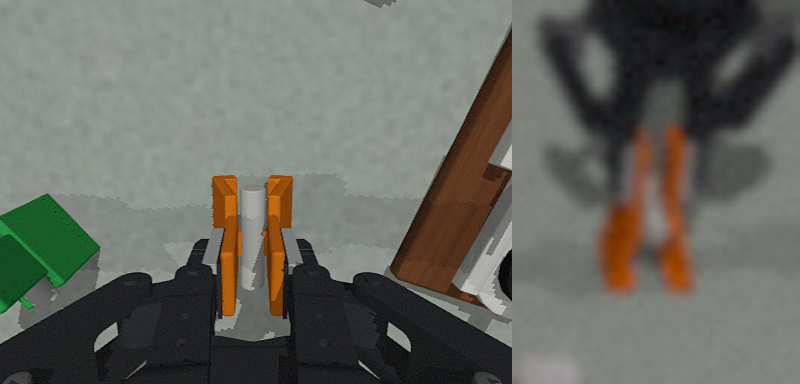

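Held and gaping wide at a width of 22 mm: the jaws are parallel and the coil is between the paddles. Lifting it over to the card.

```bash
python3 -m handwheel '[[[0,0,0.03,0],[0,0,0.04,0],[0,0,0.045,0],[0,0,0.04,0],[0,0,0,0]]]'
python3 -m handwheel '[[[0.023,0.0285,0,-0.78],[0.023,0.0285,0,-0.78],[0.023,0.0285,0,-0.78],[0.023,0.0285,0,-0.78],[0.023,0.0285,0,-0.78]]]'
python3 -m handwheel '[[[0,0,0,0],[0,0,0,0],[0,0,0,0]]]'
python3 - <<'E'
from h import *
s=robot.sense();print(s["position"],tooly(s),s["gripper_width"],s["clock"])
im=cams.capture("wrist")[:,:,::-1];im2=cams.capture("side")[:,:,::-1]
C=cam("side");u,v=proj(C,[.59,-.05,.12]).astype(int)
print("side crop origin",u-28,v-37)
a=cv2.resize(im,(512,384));b=cv2.resize(im2[v-37:v+37,u-28:u+28],(288,384),interpolation=cv2.INTER_CUBIC)
cv2.imwrite("pics/w5.png",np.hstack([a,b]))
C=cam("wrist",s)
for p in((.5888,.0055,.095),(.5927,-.1043,.095)): print(proj(C,p))
E
```

```text
clock: 12.9
position: [0.477, -0.1921, 0.2065]
ee_rot: [1.763, 2.583, 0.005]
ft_force: [0.7, -0.7, -0.7]
gripper_width: 0.262
clock: 13.4
position: [0.5871, -0.047, 0.1983]
ee_rot: [-2.188, -2.253, 0.002]
ft_force: [0.8, 1.2, -0.5]
gripper_width: 0.255
clock: 13.7
position: [0.586, -0.0496, 0.1983]
ee_rot: [-2.186, -2.256, 0.004]
ft_force: [0.6, -0.5, -0.6]
gripper_width: 0.256
[ 0.586  -0.0496  0.1983] 1.8057790687465092 0.2563194541941195 13.7
side crop origin 217 128
[258.3858 113.2971]
[258.1924 253.8799]
```

View pics/w5.png

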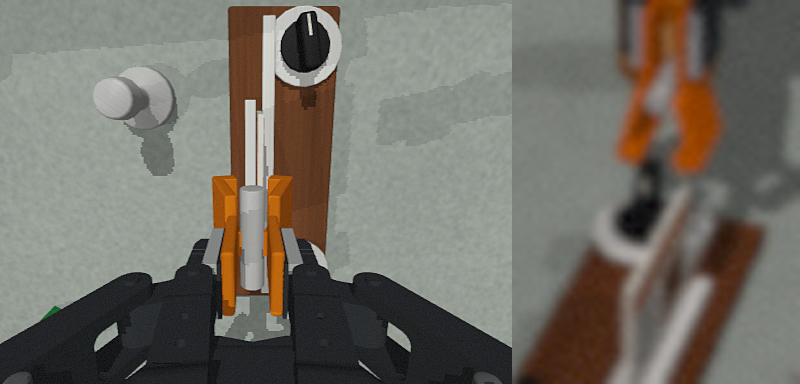

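The clip is open, and the left knob's bar lies along the stand (at its stop). The card edge at about (261,112) is a few pixels right of the clip's mid line (252). Shifting +5 mm in x and going down to 2 cm above it for a close look.

```bash
python3 -m handwheel '[[[0.0025,0.0005,-0.01,0],[0.0025,0.0005,-0.02,0],[0,0,-0.01,0],[0,0,0,0],[0,0,0,0]]]'
python3 - <<'E'
from h import *
s=robot.sense();print(s["position"],tooly(s),s["gripper_width"],s["clock"])
im=cams.capture("wrist")[:,:,::-1];im2=cams.capture("side")[:,:,::-1]
cv2.imwrite("pics/w6.png",im);cv2.imwrite("pics/s6.png",im2)
C=cam("side");u,v=proj(C,[.59,-.05,.10]).astype(int)
a=cv2.resize(im[60:210,192:312],(480,600),interpolation=cv2.INTER_CUBIC);b=cv2.resize(im2[v-37:v+38,u-20:u+20],(320,600),interpolation=cv2.INTER_CUBIC)
cv2.imwrite("pics/w6b.png",np.hstack([a,b]))
C=cam("wrist",s)
for p in((.591,.0065,.095),(.591,-.0485,.095)): print((proj(C,p)-[192,60])*4)
# tool mid-plane at lip height
T=Ro.from_rotvec(s["ee_rot"]).as_matrix()
for y in(.022,-.022): print("tips",y,[(proj(C,s["position"]+T@[-y,d,.045])-[192,60])*4 for d in(-.012,-.01,0,.01,.012)])
E
```

```text
clock: 14.3
position: [0.5918, -0.0473, 0.159]
ee_rot: [-2.185, -2.257, 0.001]
ft_force: [0.7, -0.1, -1.2]
gripper_width: 0.253
[ 0.5918 -0.0473  0.159 ] 1.8608054309641857 0.25263359180324174 14.3
[244.7083 232.9185]
[233.1898 580.5735]
tips 0.022 [array([159.0343, 749.3362]), array([172.2087, 749.3449]), array([238.0825, 749.3882]), array([303.9594, 749.4316]), array([317.1351, 749.4403])]
tips -0.022 [array([154.3271, 466.6615]), array([168.2881, 466.6693]), array([238.0951, 466.7083]), array([307.9055, 466.7474]), array([321.868 , 466.7552])]
```

View pics/w6b.png

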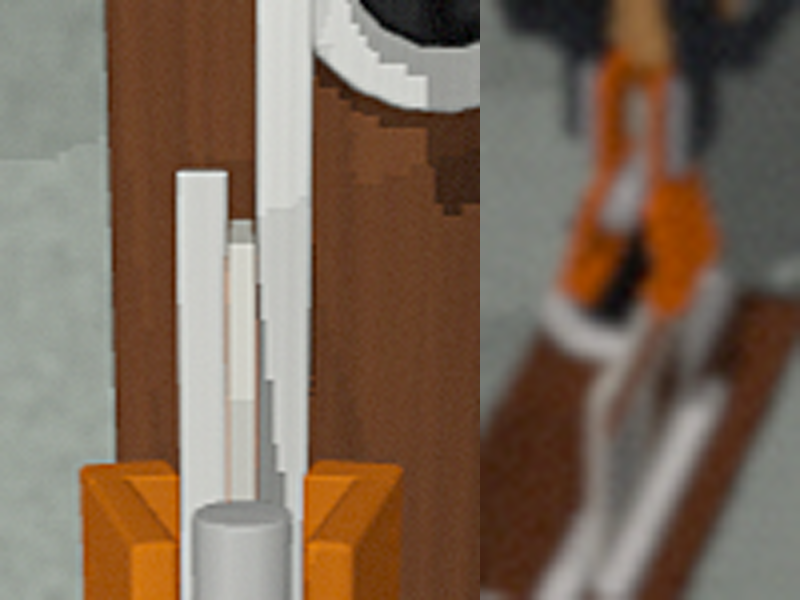

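In the crop the card's top edge spans columns 229-256 (middle 242.5). The jaws' inner edges are at about 180 and 304 (middle 242), so the clip is centred and parallel. The card's left end at row 222-240 matches the y estimate. Lowering 29 mm slowly.

```bash
python3 -m handwheel '[[[0,0,-0.003,0],[0,0,-0.003,0],[0,0,-0.003,0],[0,0,-0.003,0],[0,0,-0.003,0]]]'
python3 -m handwheel '[[[0,0,-0.003,0],[0,0,-0.003,0],[0,0,-0.003,0],[0,0,-0.003,0],[0,0,-0.002,0]]]'
python3 -m handwheel '[[[0,0,0,0],[0,0,0,0],[0,0,0,0],[0,0,0,0]]]'
python3 - <<'E'
from h import *
s=robot.sense();print(s["position"],tooly(s),s["gripper_width"],s["ft_force"],s["clock"])
im=cams.capture("wrist")[:,:,::-1];im2=cams.capture("side")[:,:,::-1]
C=cam("side");u,v=proj(C,[.59,-.05,.095]).astype(int)
a=cv2.resize(im[60:210,192:312],(480,600),interpolation=cv2.INTER_CUBIC);b=cv2.resize(im2[v-37:v+38,u-20:u+20],(320,600),interpolation=cv2.INTER_CUBIC)
cv2.imwrite("pics/w7b.png",np.hstack([a,b]))
E
```

```text
clock: 14.9
position: [0.5921, -0.0469, 0.1439]
ee_rot: [-2.184, -2.258, 0.0]
ft_force: [-0.9, -0.3, -0.7]
gripper_width: 0.256
clock: 15.4
position: [0.592, -0.047, 0.1299]
ee_rot: [-2.184, -2.257, 0.0]
ft_force: [-0.0, -0.2, -0.7]
gripper_width: 0.259
clock: 15.8
position: [0.5924, -0.0469, 0.1305]
ee_rot: [2.184, 2.258, 0.0]
ft_force: [-0.1, 0.3, -0.9]
gripper_width: 0.256
[ 0.5924 -0.0469  0.1305] 1.8896607318111402 0.25567347400388285 [-0.0651  0.3288 -0.8677] 15.8
```

View pics/w7b.png

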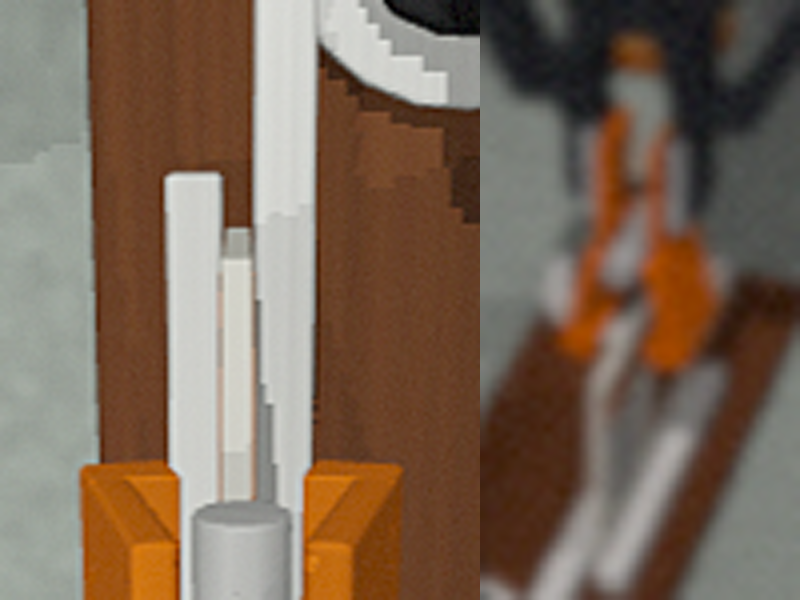

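The card's edge (columns 222-253) runs between the jaws' inner faces (180 and 304), less than 1 mm off centre. The side crop shows one jaw on either side, below the top edge, with no contact force. Handing in.

```bash
python3 -c "
from workcell import robot
print(robot.sign_off())"
```

```text
the job is handed in; nothing more can be done
None
```

I turned both clamp knobs clockwise until they stopped, then picked up the orange clip and handed in at 15.9 s of the 58 s with it held open over the middle of the card. The hand-in gives no verdict.

- **Knobs:** each turn ended with the wrist torque rising to about 1.18 N m. Later pictures show both bars lying along the stand, where the end stop should be. I did not measure the joint angles directly.
- **Clip opening:** the fingers stand about 22 mm apart on the handles and the jaws look parallel, which I take as fully open.
- **Position over the card:** the lips are about 11–12 mm below the top edge, worked out from the height of the tool. The last picture shows the card less than 1 mm off the middle of the gap, and lengthwise the clip is about 2 mm from the card's middle.
- **Contact:** the last force reading was under 1 N, about the same as in free air, so I saw no sign of the clip touching the card or stand.
- **Bystanders:** I kept clear of the tamper, cup, beaker and jar on every move, but did not take a final picture to check them.

The only disagreement was 1–2 mm between the camera views and the felt knob positions. I settled it by lining the clip up with the card directly in the wrist camera.

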